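# Zero the thickness gauge on the master bar, then gauge the brass bar

## Task

Zero the bench thickness gauge on the steel master bar: slide it nose first under the plunger, push it gently but firmly home against the hidden backstop, let go of it and turn the dial ring until its yellow mark points the same way as the red needle. Then take the master out and lay it flat on the cork pad, and push the brass bar home under the plunger in the same way, leaving it there and the dial ring as you set it. Do not disturb the other things on the bench.

Things in the scene. Friction and masses are not known exactly. Their poses are not given: they have to be found in the camera images.
- gauge: Base of the bench thickness gauge, blue, fixed. Origin on the bench below the plunger; x points into the throat (the way bars are pushed in), z up. Flat anvil on which bars slide: 30 mm above the origin, 70 mm wide, x = -95 to +120 mm. Two steel guides 10 mm high, 20 mm apart inside, from x = -9 to +41 mm, flaring out in front.
- mouth (a point): Middle of the guides' flared mouth on the anvil surface (gauge x = -27 mm), 30 mm wide between the flares there. In front of it the anvil is bare, with room for fingers beside a bar.
- throat (a point): Point on the anvil 26.5 mm behind the plunger. An adjustable backstop, 22 mm high and hidden under the head, has its face within 8 mm of here along gauge x, differently each time, unmeasured: find it by feel. Hold a bar on it for a moment with 3 N or more (6 to 10 N is good); more than 20 N spoils its setting.
- plunger (a joint): Lift (m) of the sprung plunger at the gauge's origin: an upright 12 mm wide ball-ended steel pin, 0 when down, at most 0.012. Its empty tip stands 14.2 to 15.8 mm above the anvil (varies); sprung down with 1.5 to 3 N. A bar's bevelled nose lifts it as the bar slides in along gauge x, which takes a push of up to about 6 N.
- dial (a point): Centre of the dial on the gauge's head, 45 mm behind the plunger, axis vertical: middle of the black turning ring, 58 mm diameter, reaching 8 mm above and below this point, gripped from above by its sides. Under it a 44 mm disc on a 30 mm wide beam that ends 12 mm in front of the plunger; beam underside 27 mm, ring top 61 mm above the anvil (+-1).
- ring (a joint): Turn of the dial ring (rad), counterclockwise from above positive, range -1.0 to 1.9. At value a its yellow mark, on the ring's top, points at angle a from the gauge's x axis. It stays where it is left (friction 0.08 N m).
- needle (a joint): Angle of the red needle in the white dial (rad), same zero and sense as the ring, so the mark is over the needle when the two values are equal. The needle is driven by the plunger: 0.2 rad for each mm of lift, 0 when the gauge is empty.
- master: Steel master bar, grey, 100 mm long (x), 16 mm wide (y), 18 mm high (z), about 0.21 kg. Origin at the centre of its underside; the nose is at x = +50 mm, its top bevelled away over the last 16 mm down to 9 mm high. It lies flat on the bench.
- part: Brass bar to be checked, 100 mm long (x), 16 mm wide (y), 21 mm high (z), about 0.27 kg, lying flat on the bench. Origin at the centre of its underside; the nose is at x = +50 mm, bevelled over the last 16 mm down to 12 mm high.
- pad: Cork pad fixed on the bench, 130 x 90 x 5 mm (x, y, z); origin at the centre of its underside, x along its length.
- spray: white spray-fluid bottle with red cap, 66 mm diameter, 190 mm tall; origin at the centre of its underside. To be left alone.
- stone: grey whetstone block 50 x 100 x 30 mm (x, y, z); origin at the centre of its underside. To be left alone.
- bitring: loose flat steel bit ring, 76 mm outside, 62 mm inside, 8 mm thick; origin at the centre of its underside. To be left alone.
- driver: screwdriver with red handle lying on the bench, about 200 mm long along its x; origin near its middle, at the bench. To be left alone.
- tin: amber glass jar with black lid, 60 mm diameter, 60 mm tall; origin at the centre of its underside. To be left alone.
- roller: small upright brass buckle roller, a plain cylinder of 22 mm diameter and 24 mm height, not the bar to be checked; origin at the centre of its underside. To be left alone.
- ring_mark (a point): The yellow mark on top of the dial ring, 25.5 mm from the dial's centre; its x axis points outward along the mark.
- needle_tip (a point): Near the tip of the red needle, 19 mm from the dial's centre; its x axis points outward along the needle.
Not all that is in view belongs to the job. There is more than one size of the part; the job needs the largest. What is meant by the master is not turquoise, and is the smaller of those in its own colour.

How it is judged (in metres and radians):
On the way, in this order (a step that is already met when the one before it is completed fails the run):
1. the master bar is pressed home on the backstop with 3 N or more, flat on the anvil under the plunger (contact force between master and backstop above 3 N and x of master in the frame of backstop between -0.053 and -0.045 m and z of master in the frame of gauge between 0.027 and 0.033 m and angle between the x axis of master and the x axis of gauge, either way round below 0.25 rad), for 0.15 s.
2. with the master in the gauge and let go, the ring's mark is within 0.1 rad of the needle (angle between the x axis of ring_mark and the x axis of needle_tip, either way round below 0.1 rad and contact force between the fingers and master below 0.1 N and x of master in the frame of backstop between -0.053 and -0.045 m and z of master in the frame of gauge between 0.027 and 0.033 m and angle between the x axis of master and the x axis of gauge, either way round below 0.25 rad), for 0.3 s.
3. the brass bar is pressed home on the backstop with 3 N or more, flat on the anvil under the plunger (contact force between part and backstop above 3 N and x of part in the frame of backstop between -0.053 and -0.045 m and z of part in the frame of gauge between 0.027 and 0.033 m and angle between the x axis of part and the x axis of gauge, either way round below 0.25 rad), for 0.15 s.
At the end, for the whole second after the job is handed in: Brass bar flat on the anvil under the plunger, its nose within 3 mm of the backstop, within 0.25 rad of straight; needle 0.45 to 0.75 rad past the ring's mark; master flat on the cork pad, its middle within 50 x 35 mm of the pad's; both at rest, let go (x of part in the frame of backstop between -0.053 and -0.045 m and z of part in the frame of gauge between 0.027 and 0.033 m and angle between the x axis of part and the x axis of gauge, either way round below 0.25 rad and value of joint needle above 0.75 rad and angle between the x axis of ring_mark and the x axis of needle_tip, either way round between 0.45 and 0.75 rad and x of master in the frame of pad between -0.05 and 0.05 m and y of master in the frame of pad between -0.035 and 0.035 m and height (world z) of master between 0.002 and 0.008 m and angle between master's own z axis and vertical below 0.1 rad and linear speed of each of part, master below 0.01 m/s and contact force between the fingers and part below 0.1 N and contact force between the fingers and master below 0.1 N); the robot touches nothing.
It fails at once if a bar is pressed on the backstop with more than 20 N (contact force between any of master, part and backstop above 20 N).
It fails at once if a bystander is moved more than 30 mm (distance of any of spray, stone, bitring, driver, tin, roller from where it was at the start of the episode above 0.03 m).
It also fails if it takes over 72 s, if anything falls off the work surface, if the arm or the gripper's body presses on something with over 40 N, if the wrist force passes 120 N, or if a joint passes its speed limit or range.

## Robot

A 6-joint arm with a two-finger parallel gripper is mounted at the origin on the work surface. World frame = base frame: x ahead of the robot, y to its left, z up, the work surface at z = 0. Lengths are in m, angles in degrees, forces in N, time in s.
With the tool pointing down it reaches from about 0.325 to 0.75 m from the base axis. Payload 7.6 kg.
Tool frame: the origin (TCP) lies on the centre line of the jaws, within the pads' length; the fingertips stand 14 mm ahead of it and the grasp point (between the pads) lies 5 mm behind it; x points along the fingers, y is the direction in which the jaws open and shut, and the axes are right-handed (so a half turn about x gives the same grasp; the last joint's range is limited). The gripper opens to 85 mm and grips with 20 to 120 N. Pads are 22 mm wide; open, the fingers measure 114 mm over their backs; the gripper's body (76 mm by 85 mm) begins 54 mm behind the grasp point. The pads swing forward as they close: fully open they stand 13 mm farther back than shut.
Start: joints at [61.518, 2.991, 80.254, -0, 96.75, -4.028], TCP at [0.217, 0.478, 0.216] pointing down, gripper open.
Joint ranges: [-166.34, 166.34], [-52.06, 124.39], [6.96, 135.62], [-60.46, 240.46], [14.63, 156.25], [-167.68, 167.68]. Speed limits (degrees/s): [147.25, 147.25, 172.46, 180, 180, 180].

## Interface

Orientations are given as a 3x3 rotation matrix whose columns are the frame's x, y, z axes.
In Python, from plant import env, grab_frame, job gives the robot as it stands. The module is installed in compiled form; this text tells all that it offers.
- The arm moves only by the tool arm_command, never from a script. Its argument "plan" is a list of rows, each a list of 7 numbers: the turn, a rotation vector about the tool's x, y, z in degrees, then the shift along the tool's x, y, z in cm, then the opening, from 0 (shut) to 1 (fully open). In form: [[ax, ay, az, dx, dy, dz, gripper], ...]. A call has 1 to 20 rows; each row shifts and turns the commanded pose from where the row before left it, along the tool's axes as they then stand; what a row does not reach is not made up. A row lasts 1/12 s, in which the tool goes at most 41.7 mm and 7.16 degrees, less where a joint would pass 70% of its speed; a pose out of reach is approached as far as the arm can. A call is refused whole if a number of a shift passes 4.17 or a number of a turn 7.16, either way. A call with a gripper value outside its range is refused whole. The fingers move at their own pace and stop on an object; the grip force is fixed at half the most. Time passes only in rows, so rows that do not move let the fingers close. It gives the time, the measured TCP pose, the force and the opening at its end, in the units of the state.
- env.get_state(): the state, without advancing time (a new reading comes with each control period).
- grab_frame(name): name is "scene" or "top" or "wrist"; returns a dict with "pixels" (384x512x3 uint8, red, green, blue), "z_map" (384x512 float32, m along the optical axis (not along the pixel's ray), 0 where there is no reading), "mtx" (3x3 intrinsics, pixels), "k1" (the pictures are not rectified: a ray, as slopes to the right and down, at radius r is drawn at 1 + k1 r^2 times it, then the intrinsics apply), "eye" and "orientation" of the camera in the world; the wrist camera has in their place "hand_eye" (4x4, takes a point from camera to tool coordinates, whose origin is the TCP and whose axes are the tool frame's). Camera axes: x right, y up, looking along -z (the intrinsics and any distortion apply to the point x, -y, -z); pixel columns grow to the right and rows downward; lengths in m; the calibration is good to about 2 mm. A picture is of the moment at which its call begins: read the wrist's pose just before it.
- job.close_job(): hands the job in, once; it reports no verdict.
The state is a dict: "t": time; "qpos": joint angles; "qd": joint speeds; "joint_efforts": joint torques, N m; "tool_pos": TCP position; "tcp_rot": TCP orientation; "ft_force": force on the tool from outside, world axes, zero at the start; "moment": the same for the moment, N m; "width": opening from 0.0 (shut) to 1.0 (fully open).
Only numpy, scipy, OpenCV 4.12 (cv2) and the standard library are available. Lean on these libraries where they do the work, as an engineer would, in place of code of your own. Each camera call takes 0.05 s, during which the arm holds its last target. There are 200 camera calls.

## Working session

There is one attempt and no reset: what is moved stays moved. The work goes in short steps, Python scripts to look and compute and a tool call to move; the robot and the scene stay as the last step left them, time stands still between calls to the robot, and variables do not carry over. Pictures are saved under pics/ and viewed, about 8 in all and at most 12, crops included, and the job is handed in when it is done.

Besides the shell and the picture viewer there is one more tool, called as name([rows], argument=value, ...), one row to a line, values as JSON. arm_command: Moves the arm, as the interface text tells. Its arguments: {"type":"object","properties":{"plan":{"type":"array"}},"required":["plan"]}

```bash
mkdir -p pics; cat > h.py <<'E'
import numpy as np, cv2
from plant import env, grab_frame, job
def grab(n):
    s=env.get_state(); f=grab_frame(n)
    if n=="wrist":
        T=np.eye(4);T[:3,:3]=np.array(s["tcp_rot"]);T[:3,3]=s["tool_pos"];T=T@np.array(f["hand_eye"])
        f["eye"]=T[:3,3];f["orientation"]=T[:3,:3]
    f["eye"]=np.array(f["eye"]);f["orientation"]=np.array(f["orientation"]);f["mtx"]=np.array(f["mtx"]);return f
def rays(f,uv):
    uv=np.asarray(uv,float).reshape(-1,2);K=f["mtx"]
    d=np.c_[(uv[:,0]-K[0,2])/K[0,0],(uv[:,1]-K[1,2])/K[1,1]];s=d.copy()
    for _ in range(20): s=d/(1+f["k1"]*(s**2).sum(1,keepdims=True))
    return np.c_[s[:,0],-s[:,1],-np.ones(len(s))]@f["orientation"].T
def onz(f,uv,z):
    r=rays(f,uv);return f["eye"]+r*((z-f["eye"][2])/r[:,2])[:,None]
def depthpts(f,uv):
    r=rays(f,uv);uv=np.asarray(uv,int).reshape(-1,2);return f["eye"]+r*f["z_map"][uv[:,1],uv[:,0]][:,None]
def proj(f,P):
    c=(np.asarray(P,float).reshape(-1,3)-f["eye"])@f["orientation"];s=np.c_[c[:,0],-c[:,1]]/-c[:,2:]
    s=s*(1+f["k1"]*(s**2).sum(1,keepdims=True));K=f["mtx"];return np.c_[s[:,0]*K[0,0]+K[0,2],s[:,1]*K[1,1]+K[1,2]]
def save(f,n,box=None,k=1):
    p=f["pixels"][:,:,::-1]
    if box: p=p[box[1]:box[3],box[0]:box[2]]
    cv2.imwrite("pics/"+n,cv2.resize(p,None,fx=k,fy=k,interpolation=cv2.INTER_CUBIC))
E
python3 - <<'E'
from h import *
import pickle
a=grab("top");b=grab("scene");pickle.dump((a,b),open("f0.pkl","wb"))
print(a["eye"],b["eye"],a["k1"]);print(a["orientation"]);save(a,"top0.png",k=1.5);save(b,"scene0.png",k=1.5)
s=env.get_state();print(s["tcp_rot"],s["ft_force"],s["t"])
E
```

```text
[0.36016694 0.01252478 1.31021067] [ 1.24814134 -0.64871623  0.69871227] 0.034856006349328957
[[ 0.00981376  0.99149923 -0.12974193]
 [-0.99991802  0.01079763  0.00688196]
 [ 0.00822436  0.12966376  0.99152391]]
[[-6.63626537e-04  4.13972370e-01  9.10289205e-01]
 [-1.21324495e-03  9.10288402e-01 -4.13972889e-01]
 [-9.99999044e-01 -1.37912718e-03 -1.01841653e-04]] [-0.59873401  0.44267152 -0.02052505] 0.1
```

View pics/top0.png

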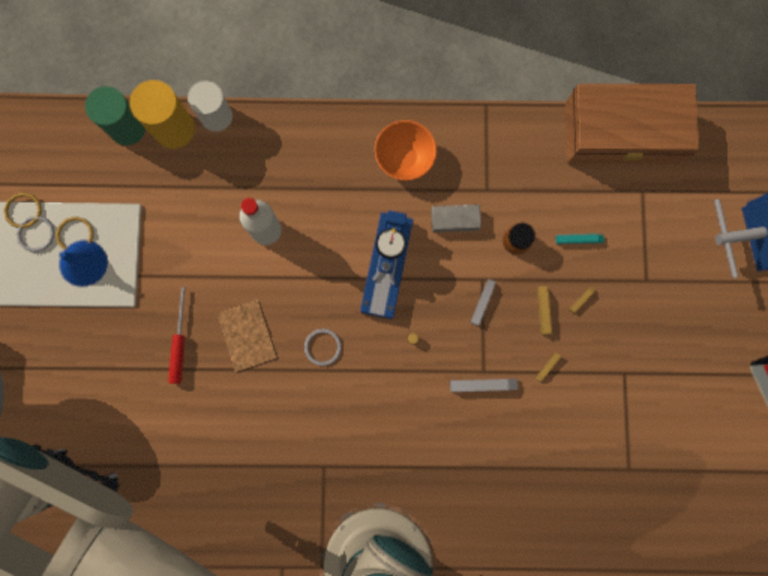

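View pics/scene0.png

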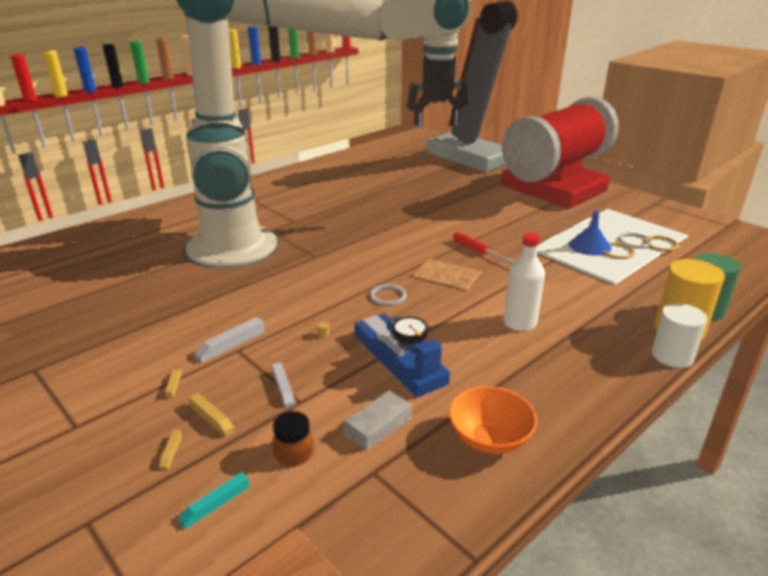

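Top view (1.5x px): gauge at (387,265) with its mouth facing down, towards the robot. The smaller grey bar, which is the master, is at (484,303) and the largest brass bar is at (545,311). The pad is at (247,335), the ring at (323,348), the roller at (413,340), the stone at (456,217) and the jar at (519,238).

```bash
python3 - <<'E'
from h import *
import pickle
a,b=pickle.load(open("f0.pkl","rb"))
hsv=cv2.cvtColor(a["pixels"],cv2.COLOR_RGB2HSV);H,S,V=[hsv[...,i].astype(int) for i in range(3)]
def comp(mask,c,z,name):
    n,l,st,ce=cv2.connectedComponentsWithStats(mask.astype(np.uint8))
    c=np.array(c)/1.5
    k=1+np.argmin([np.hypot(*(ce[i]-c)) if st[i,4]>25 else 1e9 for i in range(1,n)])
    ys,xs=np.where(l==k);P=onz(a,np.c_[xs,ys],z)
    r=cv2.minAreaRect((P[:,:2]*1000).astype(np.float32))
    d=depthpts(a,np.c_[xs,ys])[:,2]
    box=cv2.boxPoints(r)
    e0=box[1]-box[0];e1=box[2]-box[1];e=e0 if np.hypot(*e0)>np.hypot(*e1) else e1
    print(name,st[k,4],"c",np.round(r[0],1),"size",np.round(r[1],1),"ang",round(np.degrees(np.arctan2(e[1],e[0])),1),"z",np.round(np.percentile(d,[10,50,90]),4))
grey=(S<60)&(V>70)
brass=(H>18)&(H<32)&(S>110)&(V>110)
comp(grey,(484,303),.018,"master");comp(grey,(484,386),.018,"bigsteel")
comp(brass,(545,311),.021,"part");comp(brass,(413,340),.024,"roller");comp(brass,(583,300),.02,"b2")
blue=(H>100)&(H<125)&(S>130)
comp(blue,(386,265),.03,"gauge");comp((S<70)&(V>60),(380,300),.03,"anvil");comp((S<60)&(V>120),(391,243),.091,"dial")
cork=(H>8)&(H<20)&(S<150)&(V>140)
comp(cork,(247,335),.005,"pad")
for nm,uv in dict(ring=(323,348),stone=(456,217),pad=(247,335),jar=(519,238)).items(): print(nm,onz(a,np.array(uv)/1.5,.005),depthpts(a,np.array(uv)/1.5)[0,2])
save(a,"t1.png",(225,130,400,270),4)
E
```

```text
master 186 c [ 525.4 -215.3] size [18.9 98.1] ang -22.1 z [0.0095 0.0167 0.0204]
bigsteel 313 c [ 354.5 -213.6] size [ 21.2 135. ] ang -89.3 z [0.0191 0.0237 0.028 ]
part 153 c [ 508.4 -341.3] size [94.3 19.5] ang 4.9 z [0.0153 0.02   0.0236]
roller 26 c [447.5 -67.5] size [15.4 15.4] ang -89.4 z [0.0193 0.0239 0.0263]
b2 48 c [ 531.9 -419.9] size [10.8 63.1] ang -45.2 z [0.0088 0.0125 0.0177]
gauge 34 c [600.7 -13.5] size [25.7 29.2] ang -10.7 z [0.0691 0.072  0.0805]
anvil 333 c [552.9  -5.3] size [ 44.4 118.5] ang -4.5 z [0.0271 0.031  0.0393]
dial 210 c [633.2 -19.6] size [48.8 49.2] ang -44.0 z [0.0864 0.0897 0.0925]
pad 911 c [454.6 277.8] size [130.6  88. ] ang 19.0 z [0.0008 0.0045 0.0079]
ring [[0.4266064  0.11564352 0.005     ]] 0.004013602268650995
stone [[ 0.70898604 -0.16254078  0.005     ]] 0.030797496658629964
pad [[0.45207087 0.27389516 0.005     ]] 0.005533603928309594
jar [[ 0.66458471 -0.29623212  0.005     ]] 0.06054801135665833
```

View pics/t1.png

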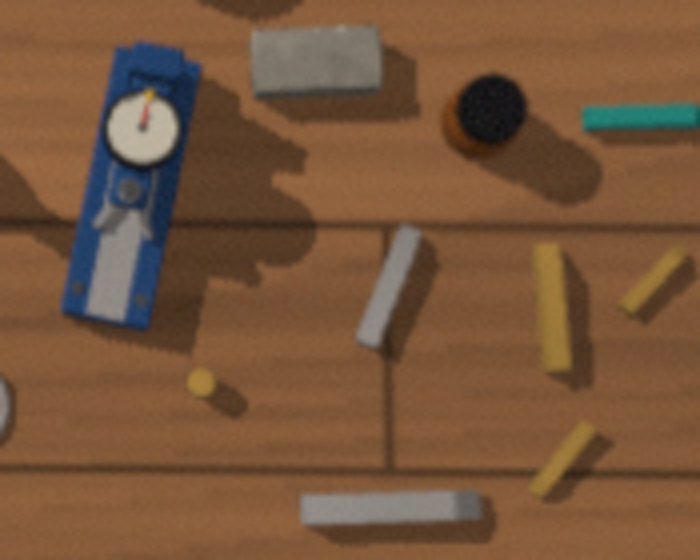

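The top crop shows the gauge axis tilted a little clockwise, with the mark and needle both pointing near the far side. The bar bevels don't resolve at this scale, so I'm going above for a close look.

arm_command([
  [0,0,0,-0.44,-2.4,2.7,1],
  [0,0,0,-0.44,-2.4,2.7,1],
  [0,0,0,-0.44,-2.4,2.7,1],
  [0,0,0,-0.44,-2.4,2.7,1],
  [0,0,0,-0.44,-2.4,2.7,1],
  [0,0,0,-0.44,-2.4,2.7,1],
  [0,0,0,-0.44,-2.4,2.7,1],
  [0,0,0,-0.44,-2.4,2.7,1],
  [0,0,0,-0.44,-2.4,2.7,1],
  [0,0,0,-0.44,-2.4,2.7,1],
  [0,0,0,-0.44,-2.4,2.7,1],
  [0,0,0,-0.44,-2.4,2.7,1],
  [0,0,0,-0.44,-2.4,2.7,1],
  [0,0,0,-0.44,-2.4,2.7,1],
  [0,0,0,-0.44,-2.4,2.7,1],
  [0,0,0,-0.44,-2.4,2.7,1],
  [0,0,0,-0.44,-2.4,2.7,1],
  [0,0,0,-0.44,-2.4,2.7,1],
  [0,0,0,-0.44,-2.4,2.7,1],
])

```text
t: 1.68
tool_pos: [0.4958, -0.1514, 0.299]
tcp_rot: [[-0.001, 0.414, 0.91], [0.0, 0.91, -0.414], [-1.0, 0.0, -0.001]]
ft_force: [0.7, 0.3, -0.1]
width: 1.004
```

```bash
python3 - <<'E'
from h import *
import pickle
f=grab("wrist");pickle.dump(f,open("f1.pkl","wb"))
print(f["hand_eye"],f["mtx"],f["k1"]);save(f,"w1.png",k=1.5)
P=dict(master=(.5254,-.2153,.018),part=(.508,-.341,.021),dial=(.633,-.0196,.091))
for k,v in P.items(): print(k,proj(f,v))
E
```

```text
[[ 8.78121159e-05  3.02133750e-01 -9.53265540e-01 -1.59064960e-01]
 [ 9.99999933e-01 -3.65972116e-04 -2.38762617e-05  1.66153627e-03]
 [-3.56082431e-04 -9.53265474e-01 -3.02133761e-01 -7.73587044e-02]
 [ 0.00000000e+00  0.00000000e+00  0.00000000e+00  1.00000000e+00]] [[314.47773562   0.         254.52355464]
 [  0.         314.47773562 196.22266986]
 [  0.           0.           1.        ]] -0.054755906880001266
master [[221.93191637 190.65558714]]
part [[141.4264033  214.45560958]]
dial [[392.52529967 219.89222839]]
```

View pics/w1.png

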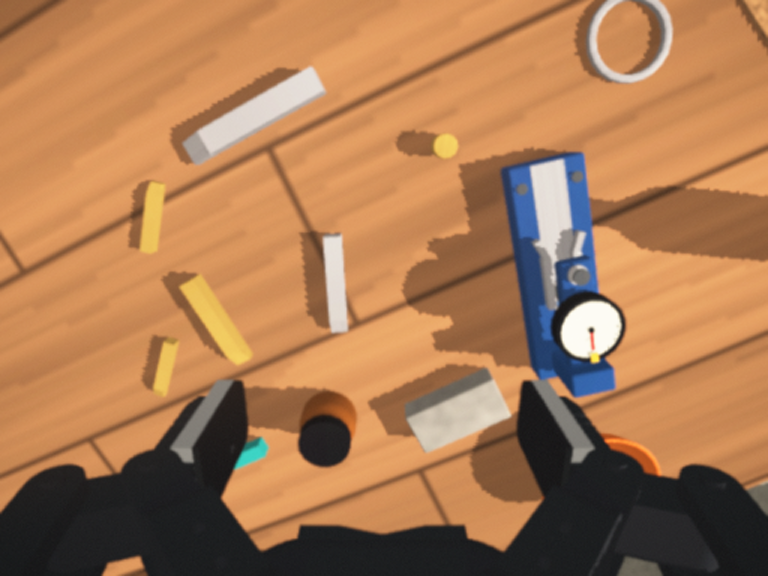

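The wrist view shows the master at (335,283), the part at (215,320) and the gauge at (560,280), with the dial at (588,327). The needle and the mark both point to gauge +x. I'm zooming on the bars to find their bevels and measuring the gauge axis.

```bash
python3 - <<'E'
from h import *
import pickle
f=pickle.load(open("f1.pkl","rb"))
save(f,"w1c.png",(110,145,250,255),5)
hsv=cv2.cvtColor(f["pixels"],cv2.COLOR_RGB2HSV);H,S,V=[hsv[...,i].astype(int) for i in range(3)]
def comp(mask,c,z,name):
    n,l,st,ce=cv2.connectedComponentsWithStats(mask.astype(np.uint8))
    c=np.array(c)/1.5
    k=1+np.argmin([np.hypot(*(ce[i]-c)) if st[i,4]>25 else 1e9 for i in range(1,n)])
    ys,xs=np.where(l==k);P=onz(f,np.c_[xs,ys],z)
    r=cv2.minAreaRect((P[:,:2]*1000).astype(np.float32))
    d=depthpts(f,np.c_[xs,ys]);box=cv2.boxPoints(r)
    e0=box[1]-box[0];e1=box[2]-box[1];e=e0 if np.hypot(*e0)>np.hypot(*e1) else e1
    an=np.arctan2(e[1],e[0]);
    if abs(an)>np.pi/2: an-=np.pi*np.sign(an)
    print(name,st[k,4],"c",np.round(r[0],1),"size",np.round(r[1],1),"ang",round(np.degrees(an),1),"z",np.round(np.percentile(d[:,2],[10,50,90]),4))
    u=np.array([np.cos(an),np.sin(an)]);s=(d[:,:2]-np.array(r[0])/1000)@u
    print("   z along:",[(round(x,3),round(float(np.median(d[abs(s-x)<.004,2])),4)) for x in np.arange(-.045,.05,.01) if (abs(s-x)<.004).any()])
comp((S<60)&(V>90),(335,283),.018,"master")
comp((H>18)&(H<32)&(S>90)&(V>110),(215,320),.021,"part")
w=(S<50)&(V>150)
comp(w,(588,327),.088,"dialface");comp(w,(553,200),.03,"anvil")
# gauge body: blue points
m=(H>100)&(H<125)&(S>130);ys,xs=np.where(m);k=(xs>320)&(xs<430)&(ys>95)&(ys<270);D=depthpts(f,np.c_[xs,ys][k]);
q=(D[:,2]>.024)&(D[:,2]<.036);r=cv2.minAreaRect((D[q][:,:2]*1000).astype(np.float32));print("bluebase",r)
# ring: black
k=(V<60);n,l,st,ce=cv2.connectedComponentsWithStats(k.astype(np.uint8))
i=1+np.argmin(np.hypot(*(ce[1:]-np.array([588,327])/1.5).T));ys,xs=np.where(l==i);P=onz(f,np.c_[xs,ys],.091);print("ring",st[i],cv2.minEnclosingCircle((P[:,:2]*1000).astype(np.float32)))
E
```

```text
master 781 c [ 524.7 -212.7] size [17.9 99. ] ang -22.1 z [0.0128 0.0187 0.0199]
   z along: [(np.float64(-0.045), 0.0185), (np.float64(-0.035), 0.019), (np.float64(-0.025), 0.019), (np.float64(-0.015), 0.0185), (np.float64(-0.005), 0.0189), (np.float64(0.005), 0.0188), (np.float64(0.015), 0.019), (np.float64(0.025), 0.0188), (np.float64(0.035), 0.0186), (np.float64(0.045), 0.0142)]
part 997 c [ 510.  -336.6] size [97.9 25.2] ang 2.9 z [0.0075 0.021  0.0227]
   z along: [(np.float64(-0.045), 0.0213), (np.float64(-0.035), 0.0211), (np.float64(-0.025), 0.0214), (np.float64(-0.015), 0.0216), (np.float64(-0.005), 0.0215), (np.float64(0.005), 0.0212), (np.float64(0.015), 0.0213), (np.float64(0.025), 0.0213), (np.float64(0.035), 0.0201), (np.float64(0.045), 0.0151)]
dialface 1126 c [634.9 -17.4] size [50.7 51.3] ang -17.7 z [0.0896 0.0906 0.0917]
   z along: [(np.float64(-0.025), 0.091), (np.float64(-0.015), 0.0907), (np.float64(-0.005), 0.0906), (np.float64(0.005), 0.0904), (np.float64(0.015), 0.0904), (np.float64(0.025), 0.0907)]
anvil 1388 c [553.1  -4.5] size [ 34.4 116.1] ang -15.8 z [0.0303 0.0314 0.0329]
   z along: [(np.float64(-0.045), 0.0314), (np.float64(-0.035), 0.0314), (np.float64(-0.025), 0.0314), (np.float64(-0.015), 0.0312), (np.float64(-0.005), 0.0314), (np.float64(0.005), 0.0313), (np.float64(0.015), 0.0315), (np.float64(0.025), 0.0317), (np.float64(0.035), 0.0329), (np.float64(0.045), 0.0403)]
bluebase ((599.7235107421875, -13.131011962890625), (68.71556854248047, 213.52532958984375), 78.62593841552734)
ring [394 220   1   1   1] ((633.94189453125, -17.90273094177246), 9.999999747378752e-05)
```

View pics/w1c.png

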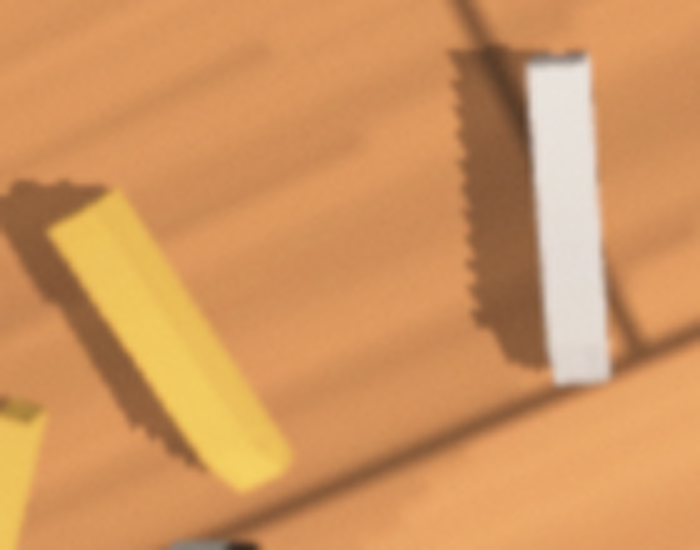

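Both noses are at the far (+x) end: the depth drops there and the bevels are visible. Descending to grasp the master 32 mm behind its centre.

arm_command([
  [-2.4,0,0,4.0,-0.77,0.34,1],
  [0,0,0,4.0,-0.77,0.34,1],
  [0,0,0,4.0,-0.77,0.34,1],
  [0,0,0,4.0,-0.77,0.34,1],
  [0,0,0,4.0,-0.77,0.34,1],
  [0,0,0,4.0,-0.77,0.34,1],
  [0,0,0,2.2,0,0,1],
  [0,0,0,1.4,0,0,1],
  [0,0,0,0.6,0,0,1],
  [0,0,0,0,0,0,0],
  [0,0,0,0,0,0,0],
  [0,0,0,0,0,0,0],
  [0,0,0,0,0,0,0],
  [0,0,0,0,0,0,0],
  [0,0,0,0,0,0,0],
  [0,0,0,0,0,0,0],
  [0,0,0,0,0,0,0],
])

```text
t: 3.15
tool_pos: [0.4969, -0.2, 0.0175]
tcp_rot: [[0.0, 0.375, 0.927], [-0.0, 0.927, -0.375], [-1.0, 0.0, 0.0]]
ft_force: [0.3, -0.3, 0.4]
width: 0.002
```

```bash
cat >> h.py <<'E'
def go(x,y,z,yaw,s=None):
    "tool-frame shift (cm) from measured pose to target, and turn about tool x (deg) to be done after it"
    s=env.get_state();R=np.array(s["tcp_rot"]);p=np.array(s["tool_pos"])
    y0=np.degrees(np.arctan2(R[1,1],R[0,1]))
    print("pos",p.round(4),"yaw",round(y0,2),"shift cm",((R.T@(np.array([x,y,z])-p))*100).round(2),"ax",round(-((yaw-y0+180)%360-180),2),"F",np.round(s["ft_force"],2),"w",round(s["width"],3),"t",round(s["t"],2))
g0=np.array([.5886,-.0101]);ga=np.radians(-11.4);gu=np.array([np.cos(ga),np.sin(ga)]);gv=np.array([-gu[1],gu[0]])
def G(x,y=0): return g0+x*gu+y*gv
E
python3 - <<'E'
from h import *
x,y=G(-125)if 0 else G(-.125)
go(x,y,.09,78.6)
E
```

```text
pos [ 0.4969 -0.2     0.0175] yaw 67.95 shift cm [ -7.25  18.74 -10.91] ax -10.65 F [ 0.34 -0.28  0.44] w 0.002 t 3.15
```

The gripper shut on nothing, so I'm looking.

```bash
python3 - <<'E'
from h import *
f=grab("wrist");save(f,"w2.png",k=1.2);print(env.get_state()["width"])
t=grab("top");save(t,"t2.png")
hsv=cv2.cvtColor(t["pixels"],cv2.COLOR_RGB2HSV);S,V=hsv[...,1],hsv[...,2]
n,l,st,ce=cv2.connectedComponentsWithStats(((S<60)&(V>70)).astype(np.uint8))
for i in range(1,n):
    if 60<st[i,4]<400: print(st[i],onz(t,ce[i],.018)[0].round(3))
E
```

```text
0.0038353153866363043
[476 133  36  52 397] [ 0.67  -0.743  0.018]
[  6 135  19  15 224] [0.704 0.746 0.018]
[252 153  18  18 240] [ 0.648 -0.022  0.018]
[303 172  21  31  82] [ 0.564 -0.19   0.018]
[247 178  16  32 312] [ 0.546 -0.003  0.018]
[203 220  24  24 152] [0.429 0.117 0.018]
[501 243  11  26 141] [ 0.374 -0.776  0.018]
[252 335  52  31 168] [ 0.089 -0.074  0.018]
[158 340  25  44  87] [0.044 0.24  0.018]
```

View pics/w2.png

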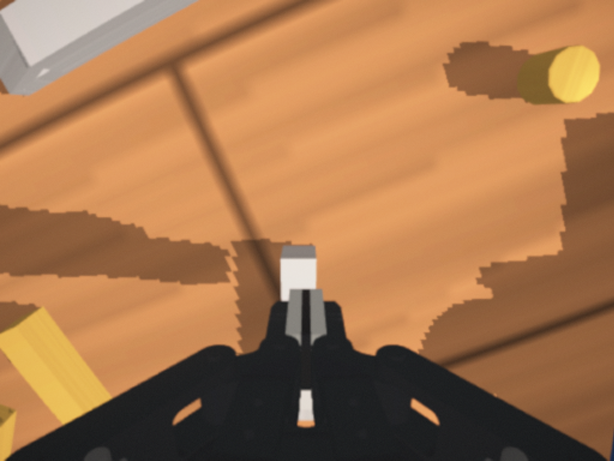

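```bash
python3 - <<'E'
from h import *
f=grab("wrist");
for uv in [(298,248),(298,255),(298,265),(298,275),(298,285),(290,285),(305,400),(305,410),(297,300),(313,300),(297,320),(315,320),(297,340),(315,340),(285,310)]:
    print(uv,depthpts(f,np.array(uv)/1.2)[0].round(4),f["pixels"][int(uv[1]/1.2),int(uv[0]/1.2)])
s=env.get_state();print(s["width"],s["ft_force"],s["tool_pos"])
E
```

```text
(298, 248) [ 0.481  -0.1957  0.004 ] [135 124 118]
(298, 255) [ 0.4812 -0.1956  0.013 ] [134 126 120]
(298, 265) [ 0.4836 -0.1964  0.0191] [234 228 223]
(298, 275) [ 0.4883 -0.1984  0.0185] [234 228 222]
(298, 285) [ 0.4932 -0.2004  0.0179] [233 228 223]
(290, 285) [ 0.4913 -0.2036  0.0191] [233 228 222]
(305, 400) [ 0.5544 -0.2217  0.0188] [227 219 211]
(305, 410) [ 0.5604 -0.2242  0.0188] [222 213 206]
(297, 300) [ 0.4859 -0.1972  0.0482] [134 130 124]
(313, 300) [ 0.4887 -0.1918  0.0472] [135 132 125]
(297, 320) [ 0.4865 -0.1972  0.0619] [135 132 126]
(315, 320) [ 0.4889 -0.1915  0.0619] [135 132 126]
(297, 340) [ 0.4852 -0.1963  0.0765] [78 77 74]
(315, 340) [ 0.488  -0.1914  0.0754] [83 83 78]
(285, 310) [ 0.4887 -0.2034  0.047 ] [37 37 37]
0.0010575199283976468 [-0.99477733  0.57476199  0.04764658] [ 0.49672033 -0.19999499  0.01727624]
```

```bash
python3 - <<'E'
from h import *
f=grab("wrist");s=env.get_state();R=np.array(s["tcp_rot"]);p=np.array(s["tool_pos"])
for r in range(232,300,4):
    print(r,[(((R.T@(depthpts(f,(c,r))[0]-p))*1000).round(0).astype(int).tolist(),f["pixels"][r,c].tolist()) for c in (248,261)])
print(s["qpos"])
E
```

```text
232 [([-2, -2, -7], [233, 228, 222]), ([-2, 5, -7], [234, 229, 222])]
236 [([-2, -2, -5], [234, 229, 222]), ([-2, 5, -5], [233, 228, 222])]
240 [([-1, -2, -2], [207, 199, 192]), ([-2, 5, -2], [207, 199, 192])]
244 [([-24, -1, -11], [135, 131, 125]), ([-24, 5, -11], [136, 132, 125])]
248 [([-28, -1, -11], [136, 132, 125]), ([-29, 5, -11], [134, 131, 124])]
252 [([-33, -1, -11], [135, 131, 125]), ([-32, 5, -11], [134, 131, 126])]
256 [([-37, -1, -11], [135, 132, 126]), ([-36, 4, -11], [135, 131, 124])]
260 [([-39, -1, -11], [135, 132, 126]), ([-40, 4, -11], [135, 132, 126])]
264 [([-43, -1, -11], [134, 131, 124]), ([-43, 4, -11], [133, 130, 125])]
268 [([-46, -1, -11], [134, 130, 124]), ([-46, 4, -11], [135, 132, 126])]
272 [([-51, -1, -12], [134, 130, 124]), ([-49, 4, -11], [134, 132, 124])]
276 [([-52, -1, -11], [134, 131, 124]), ([-52, 4, -11], [132, 129, 123])]
280 [([-54, -1, -10], [158, 154, 146]), ([-53, 4, -10], [157, 154, 145])]
284 [([-59, -1, -12], [89, 88, 84]), ([-61, 4, -13], [101, 99, 93])]
288 [([-61, -1, -12], [36, 38, 38]), ([-62, 4, -12], [35, 37, 37])]
292 [([-65, -1, -12], [32, 33, 35]), ([-65, 4, -12], [31, 33, 33])]
296 [([-65, -1, -11], [30, 32, 34]), ([-65, 4, -11], [29, 30, 31])]
[-2.58831564e+01  1.39192078e+01  9.16714822e+01  6.14672626e-03
  7.44091761e+01 -9.38284685e+01]
```

The camera shows the shut pads ending about 22 mm behind the TCP, not 14 mm ahead of it as the text says. They closed above the bar with no contact. I'll reopen and go 36 mm lower in two stages, checking the force.

arm_command([
  [0,0,0,0,0,0,1],
  [0,0,0,0,0,0,1],
  [0,0,0,0,0,0,1],
  [0,0,0,0,0,0,1],
  [0,0,0,0,0,0,1],
  [0,0,0,0,0,0,1],
  [0,0,0,1.2,0,0,1],
  [0,0,0,1.2,0,0,1],
  [0,0,0,0.4,0,0,1],
  [0,0,0,0,0,0,1],
])

```text
t: 4.18
tool_pos: [0.4953, -0.1993, -0.0132]
tcp_rot: [[-0.004, 0.375, 0.927], [0.002, 0.927, -0.375], [-1.0, 0.0, -0.004]]
ft_force: [1.2, 0.2, -0.7]
width: 0.999
```

```bash
python3 - <<'E'
from h import *
f=grab("wrist");s=env.get_state();R=np.array(s["tcp_rot"]);p=np.array(s["tool_pos"])
print(p,s["ft_force"],s["width"])
m=(np.abs(f["pixels"].astype(int)-[135,131,125]).sum(2)<25);ys,xs=np.where(m);k=(ys>180)
D=(depthpts(f,np.c_[xs,ys][k])-p)@R*1000
D=D[(D[:,0]>-80)&(D[:,0]<10)]
for sg in (-1,1):
    d=D[np.sign(D[:,1])==sg];print(len(d),np.percentile(d,[2,50,98],axis=0).round(1).tolist())
save(f,"w3.png")
E
```

```text
[ 0.49592983 -0.19957074 -0.01211958] [ 0.11040058  0.24506404 -0.12063969] 0.9997532540530184
342 [[-66.5, -47.0, -15.9], [-40.8, -44.1, -11.6], [-18.0, -0.9, 1.5]]
403 [[-66.4, 1.0, -15.8], [-46.6, 48.0, -11.6], [-19.0, 50.3, -7.9]]
```

arm_command([
  [0,0,0,0.6,0,0,1],
  [0,0,0,0,0,0,0],
  [0,0,0,0,0,0,0],
  [0,0,0,0,0,0,0],
  [0,0,0,0,0,0,0],
  [0,0,0,0,0,0,0],
  [0,0,0,0,0,0,0],
  [0,0,0,0,0,0,0],
])

```text
t: 4.9
tool_pos: [0.4979, -0.2007, -0.0151]
tcp_rot: [[0.003, 0.376, 0.927], [-0.001, 0.927, -0.376], [-1.0, -0.0, 0.003]]
ft_force: [-0.2, 0.6, 6.9]
width: 0.169
```

```bash
python3 - <<'E'
from h import *
x,y=G(-.125);go(x,y,.07,78.6)
E
```

```text
pos [ 0.4979 -0.2007 -0.0151] yaw 67.94 shift cm [ -8.55  18.75 -11.01] ax -10.66 F [-0.17  0.63  6.89] w 0.169 t 4.9
```

The master is gripped at a width of 0.169. Lifting it and carrying it to the gauge's mouth.

arm_command([
  [0,0,0,-3.2,0,0,0],
  [0,0,0,-3.2,0.3,-0.2,0],
  [0,0,0,0,2.65,-1.48,0],
  [0,0,0,0,2.65,-1.48,0],
  [0,0,0,0,2.65,-1.48,0],
  [0,0,0,0,2.65,-1.48,0],
  [0,0,0,0,2.65,-1.48,0],
  [0,0,0,0,2.65,-1.48,0],
  [0,0,0,0,2.65,-1.48,0],
  [-5.35,0,0,0,0,0,0],
  [-5.35,0,0,0,0,0,0],
  [0,0,0,0,0,0,0],
  [0,0,0,0,0,0,0],
])

```text
t: 5.98
tool_pos: [0.4695, 0.0144, 0.0472]
tcp_rot: [[-0.0, 0.199, 0.98], [0.0, 0.98, -0.199], [-1.0, 0.0, -0.0]]
ft_force: [-0.2, 0.0, -2.7]
width: 0.172
```

```bash
python3 - <<'E'
from h import *
x,y=G(-.12);go(x,y,.025,78.6)
f=grab("wrist");save(f,"w4.png",k=1.5)
import pickle;pickle.dump(f,open("f4.pkl","wb"))
E
```

```text
pos [0.4695 0.0144 0.0472] yaw 78.5 shift cm [ 2.22 -0.05  0.16] ax -0.1 F [-0.21  0.03 -2.74] w 0.172 t 5.98
```

View pics/w4.png

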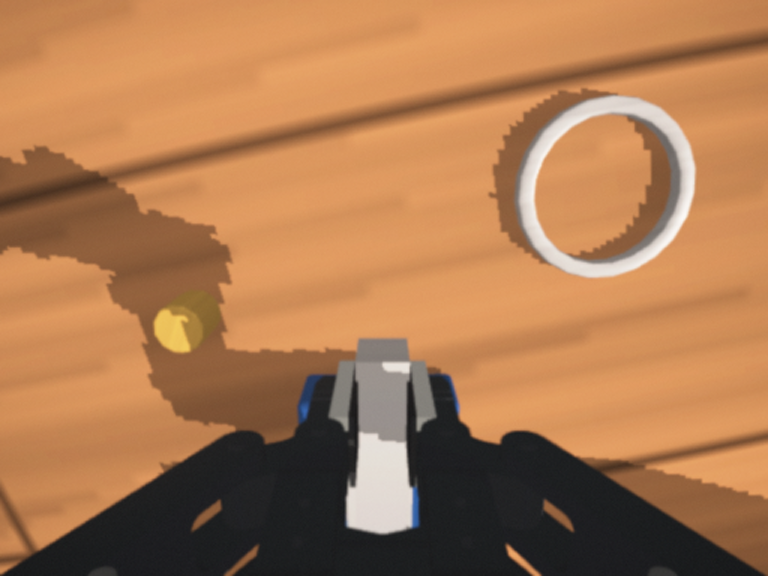

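```bash
python3 - <<'E'
from h import *
import pickle
a,b=pickle.load(open("f0.pkl","rb"));f=pickle.load(open("f1.pkl","rb"))
for nm,fr,corr in (("top",a,np.zeros(3)),("wrist",f,-.0016*np.array([.414,.91,0]))):
    xs_=np.arange(-.090,-.034,.003);out=[]
    for x in xs_:
        ys_=np.arange(-.045,.0451,.0005);P=np.array([[*G(x,y),.03] for y in ys_])-corr
        uv=proj(fr,P).astype(np.float32)
        c=cv2.remap(fr["pixels"],uv[:,:1],uv[:,1:],cv2.INTER_LINEAR)[:,0].astype(int)
        blue=(c[:,2]-c[:,0]);g=blue<40;  # anvil steel inside
        s=np.where(g&(abs(ys_)<.022))[0]
        bl=np.where(blue>60)[0]
        out.append((ys_[s].mean()*1000,len(s)/2,ys_[bl].min()*1000,ys_[bl].max()*1000) if len(s) and len(bl) else (np.nan,)*4)
    out=np.array(out);p=np.polyfit(xs_*1000,out[:,0],1)
    print(nm,"lateral at -60: %.2f"%np.polyval(p,-60),"angle corr %.2f deg"%np.degrees(np.arctan(p[0])),np.nanmedian(out,0).round(1))
    # front end of anvil
    P=[];xx=np.arange(-.12,-.06,.0005);uv=proj(fr,np.array([[*G(x,0),.03] for x in xx])-corr).astype(np.float32)
    c=cv2.remap(fr["pixels"],uv[:,:1],uv[:,1:],cv2.INTER_LINEAR)[:,0].astype(int);print("front edge", xx[np.where(c[:,0]-c[:,2]>40)[0].max()]*1000)
E
```

```text
top lateral at -60: nan angle corr nan deg [ -1.7  32.5 -32.2  29. ]
front edge -100.99999999999997
wrist lateral at -60: -0.63 angle corr -0.19 deg [ -0.7  31.  -35.5  31.5]
front edge -98.99999999999997
```

arm_command([
  [-0.2,0,0,1.6,-0.16,0.16,0],
  [0,0,0,1.2,0,0,0],
  [0,0,0,0.35,0,0,0],
  [0,0,0,0,0,0,0],
  [0,0,0,0,0,0.8,0],
  [0,0,0,0,0,0.8,0],
  [0,0,0,0,0,0.8,0],
  [0,0,0,0,0,0,0],
  [0,0,0,0,0,0,0],
])

```text
t: 6.78
tool_pos: [0.495, 0.0077, 0.0158]
tcp_rot: [[-0.0, 0.194, 0.981], [0.0, 0.981, -0.194], [-1.0, 0.0, -0.0]]
ft_force: [-0.0, -0.4, -1.4]
width: 0.171
```

```bash
cat >> h.py <<'E'
def st():
    s=env.get_state();p=np.array(s["tool_pos"]);R=np.array(s["tcp_rot"]);d=p[:2]-g0;F=np.array(s["ft_force"])
    print("gx %.2f gy %.2f z %.2f mm yaw %.2f  F along %.2f lat %.2f up %.2f  w %.3f t %.2f"%(d@gu*1e3,d@gv*1e3,p[2]*1e3,np.degrees(np.arctan2(R[1,1],R[0,1])),F[:2]@gu,F[:2]@gv,F[2],s["width"],s["t"]))
E
python3 -c "from h import *;st()"
```

```text
gx -95.30 gy -1.10 z 15.78 mm yaw 78.81  F along 0.06 lat -0.42 up -1.42  w 0.171 t 6.78
```

arm_command([
  [0,0,0,0,0,0.5,0],
  [0,0,0,0,0,0.5,0],
  [0,0,0,0,0,0.5,0],
  [0,0,0,0,0,0.5,0],
  [0,0,0,0,0,0.3,0],
  [0,0,0,0,0,0,0],
  [0,0,0,0,0,0,0],
  [0,0,0,0,0,0,0],
])

```text
t: 7.45
tool_pos: [0.5168, 0.0034, 0.0155]
tcp_rot: [[-0.0, 0.193, 0.981], [0.0, 0.981, -0.193], [-1.0, 0.0, -0.0]]
ft_force: [0.3, -0.5, -4.2]
width: 0.171
```

```bash
python3 -c "from h import *;st()"
```

```text
gx -73.04 gy -0.96 z 15.53 mm yaw 78.84  F along 0.40 lat -0.38 up -4.17  w 0.171 t 7.45
```

arm_command([
  [0,0,0,0,0,0.15,0],
  [0,0,0,0,0,0.15,0],
  [0,0,0,0,0,0.15,0],
  [0,0,0,0,0,0,0],
  [0,0,0,0,0,0,0],
])

```text
t: 7.87
tool_pos: [0.5219, 0.0024, 0.016]
tcp_rot: [[0.001, 0.193, 0.981], [-0.0, 0.981, -0.193], [-1.0, 0.0, 0.001]]
ft_force: [-0.7, 1.1, -4.0]
width: 0.177
```

```bash
python3 -c "from h import *;st()"
```

```text
gx -67.90 gy -0.90 z 15.96 mm yaw 78.84  F along -0.89 lat 0.91 up -4.04  w 0.177 t 7.87
```

arm_command([
  [0,0,0,0,0,0.15,0],
  [0,0,0,0,0,0.15,0],
  [0,0,0,0,0,0,0],
  [0,0,0,0,0,0,0],
])

```text
t: 8.2
tool_pos: [0.525, 0.0018, 0.0161]
tcp_rot: [[0.001, 0.194, 0.981], [-0.0, 0.981, -0.194], [-1.0, 0.0, 0.001]]
ft_force: [1.5, -0.2, -3.7]
width: 0.171
```

```bash
python3 -c "from h import *;st()"
```

```text
gx -64.74 gy -0.88 z 16.08 mm yaw 78.84  F along 1.47 lat 0.09 up -3.68  w 0.171 t 8.20
```

arm_command([
  [0,0,0,0,0,0.15,0],
  [0,0,0,0,0,0.15,0],
  [0,0,0,0,0,0,0],
  [0,0,0,0,0,0,0],
])

```text
t: 8.53
tool_pos: [0.5277, 0.0013, 0.0159]
tcp_rot: [[0.001, 0.193, 0.981], [-0.0, 0.981, -0.193], [-1.0, 0.0, 0.001]]
ft_force: [0.5, -0.2, -4.5]
width: 0.171
```

```bash
python3 -c "from h import *;st()"
```

```text
gx -61.96 gy -0.88 z 15.93 mm yaw 78.84  F along 0.58 lat -0.09 up -4.52  w 0.171 t 8.53
```

arm_command([
  [0,0,0,0,0,0.15,0],
  [0,0,0,0,0,0.15,0],
  [0,0,0,0,0,0,0],
  [0,0,0,0,0,0,0],
])

```text
t: 8.87
tool_pos: [0.5287, 0.0011, 0.0153]
tcp_rot: [[-0.004, 0.193, 0.981], [0.001, 0.981, -0.193], [-1.0, -0.0, -0.004]]
ft_force: [-8.5, 1.2, -0.1]
width: 0.174
```

```bash
python3 -c "from h import *;st()"
```

```text
gx -60.91 gy -0.86 z 15.31 mm yaw 78.85  F along -8.55 lat -0.48 up -0.07  w 0.174 t 8.87
```

Backstop reached: steady 8.5 N at TCP gx -60.9. Holding briefly, then letting go and rising.

arm_command([
  [0,0,0,0,0,0,0],
  [0,0,0,0,0,0,0],
  [0,0,0,0,0,0,1],
  [0,0,0,0,0,0,1],
  [0,0,0,0,0,0,1],
  [0,0,0,0,0,0,1],
  [0,0,0,0,0,0,1],
  [0,0,0,-1.5,0,0,1],
  [0,0,0,-4,0,0,1],
  [0,0,0,-4,0,0,1],
  [0,0,0,-4,0,0,1],
  [0,0,0,0,0,0,1],
])

```text
t: 9.87
tool_pos: [0.5342, 0.0005, 0.1606]
tcp_rot: [[0.016, 0.193, 0.981], [-0.001, 0.981, -0.193], [-1.0, 0.002, 0.015]]
ft_force: [0.8, -1.0, 1.2]
width: 0.999
```

```bash
python3 - <<'E'
from h import *
st();f=grab("wrist");import pickle;pickle.dump(f,open("f5.pkl","wb"))
uv=proj(f,[[*G(.043),.091]])[0];print(uv)
u,v=uv.astype(int);save(f,"w5.png",(max(u-110,0),max(v-90,0),min(u+110,512),min(v+90,384)),3)
E
```

```text
gx -55.41 gy -0.35 z 160.64 mm yaw 78.85  F along 1.01 lat -0.76 up 1.17  w 0.999 t 9.87
[252.35091195 307.08266449]
```

View pics/w5.png

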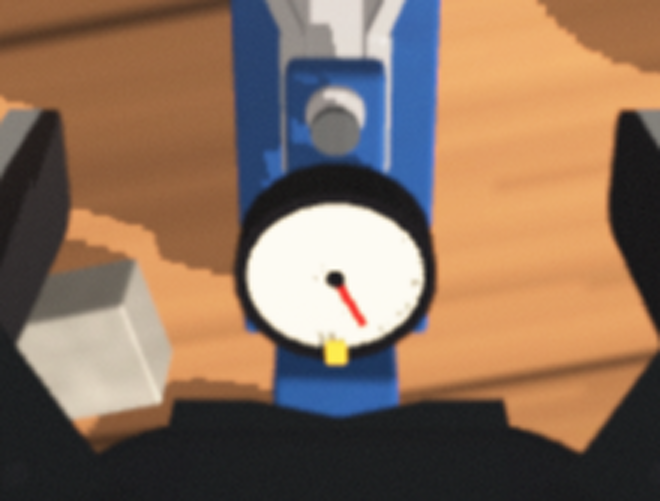

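The dial shows the needle tip at (362,323) around hub (335,278), and the mark at (336,352). The ring must turn ccw by the needle's angle; measuring it now.

```bash
cat >> h.py <<'E'
def dial(f,R,show=True):
    p=f["pixels"].astype(int);c=proj(f,[[*G(.043),.09]])[0]
    yy,xx=np.mgrid[:384,:512];near=np.hypot(xx-c[0],yy-c[1])<60
    red=near&(p[...,0]>150)&(p[...,1]<90)&(p[...,2]<90)
    yel=near&(p[...,0]>180)&(p[...,1]>150)&(p[...,2]<110)
    wh=(near&(p.min(2)>170)).astype(np.uint8)
    P=lambda m,z:onz(f,np.argwhere(m)[:,::-1],z)[:,:2]
    n,l,s,_=cv2.connectedComponentsWithStats(wh);w=P(l==1+np.argmax(s[1:,4]),.09)
    ctr=np.array(cv2.minEnclosingCircle((w*1000).astype(np.float32))[0])/1000
    r=P(red,.09);y=P(yel,.091).mean(0)
    rr=r-r.mean(0);d=np.linalg.svd(rr)[2][0];d*=np.sign(d@(r.mean(0)-ctr))
    A=lambda v:(np.arctan2(v[1],v[0])-ga+np.pi)%(2*np.pi)-np.pi
    print("ctr",ctr.round(4),"needle line %.3f from-ctr %.3f  mark %.3f  r_mark %.4f"%(A(d),A(r.mean(0)-ctr),A(y-ctr),np.hypot(*(y-ctr))))
    return ctr
E
python3 - <<'E'
from h import *
import pickle;f=pickle.load(open("f5.pkl","rb"));c=dial(f,0)
R=np.array(env.get_state()["tcp_rot"])[:, 1];c=c-.0016*R[:2];print(c);go(*c,.11,78.85)
E
```

```text
ctr [ 0.6337 -0.0183] needle line 0.450 from-ctr 0.441  mark 1.199  r_mark 0.0121
[ 0.6334011  -0.01990572]
pos [0.533  0.0006 0.1565] yaw 78.85 shift cm [ 4.76 -0.07 10.2 ] ax -0.0 F [ 0.34 -0.9  -0.79] w 0.997 t 9.92
```

```bash
sed -i 's/y=P(yel,.091).mean(0)/y=P(yel,.091);q=np.hypot(*(y-ctr).T);y=y[(q>.02)\&(q<.031)].mean(0)/' h.py
python3 - <<'E'
from h import *
import pickle;f=pickle.load(open("f5.pkl","rb"));c=dial(f,0)
p=f["pixels"].astype(int);m=(p[...,0]>150)&(p[...,1]<90)&(p[...,2]<90);ys,xs=np.where(m);print(len(xs),np.c_[xs,ys].min(0),np.c_[xs,ys].max(0))
hub=onz(f,[[142.3+335/3,217+278/3]],.09);print(hub)
E
```

```text
ctr [ 0.6337 -0.0183] needle line 0.450 from-ctr 0.441  mark 0.036  r_mark 0.0219
100 [ 58 301] [262 324]
[[ 0.63449348 -0.01790252  0.09      ]]
```

arm_command([
  [0,0,0,0,-0.07,3.4,1],
  [0,0,0,0,0,3.4,1],
  [0,0,0,1.5,0,3.3,1],
  [0,0,0,1.5,0,0,1],
  [0,0,0,0,0,0,1],
  [0,0,0,0,0,0,1],
])

```text
t: 10.42
tool_pos: [0.6281, -0.0193, 0.1186]
tcp_rot: [[-0.004, 0.194, 0.981], [0.001, 0.981, -0.194], [-1.0, -0.0, -0.004]]
ft_force: [0.5, -0.6, 0.1]
width: 1.001
```

```bash
python3 -c "
from h import *
st();go(.6334,-.0197,.056,78.85)"
```

```text
gx 40.53 gy -1.25 z 118.57 mm yaw 78.84  F along 0.64 lat -0.51 up 0.10  w 1.001 t 10.42
pos [ 0.6281 -0.0193  0.1186] yaw 78.84 shift cm [6.25 0.07 0.56] ax -0.01 F [ 0.53 -0.63  0.1 ] w 1.001 t 10.42
```

arm_command([
  [0,0,0,2.5,0.05,0.4,1],
  [0,0,0,2.5,0,0.1,1],
  [0,0,0,1.2,0,0,1],
  [0,0,0,0,0,0,0],
  [0,0,0,0,0,0,0],
  [0,0,0,0,0,0,0],
  [0,0,0,0,0,0,0],
  [0,0,0,0,0,0,0],
])

```text
t: 11.08
tool_pos: [0.6347, -0.0202, 0.0616]
tcp_rot: [[0.002, 0.194, 0.981], [-0.001, 0.981, -0.194], [-1.0, -0.0, 0.002]]
ft_force: [-5.8, -0.7, 6.0]
width: 0.652
```

```bash
python3 -c "
from h import *
st()"
```

```text
gx 47.15 gy -0.78 z 61.58 mm yaw 78.84  F along -5.59 lat -1.86 up 6.05  w 0.652 t 11.08
```

arm_command([
  [-4.5,0,0,0,0,0,0],
  [-4.5,0,0,0,0,0,0],
  [-4.5,0,0,0,0,0,0],
  [-4.5,0,0,0,0,0,0],
  [-4.5,0,0,0,0,0,0],
  [-2.5,0,0,0,0,0,0],
  [0,0,0,0,0,0,0],
  [0,0,0,0,0,0,0],
  [0,0,0,0,0,0,1],
  [0,0,0,0,0,0,1],
  [0,0,0,0,0,0,1],
  [0,0,0,0,0,0,1],
  [0,0,0,-2,0,0,1],
  [0,0,0,-4,0,0,1],
  [5,0,0,-3,0,0,1],
  [5,0,0,0,0,-3.5,1],
  [5,0,0,0,0,-3.5,1],
  [5,0,0,0,0,-3,1],
  [5,0,0,0,0,0,1],
  [0,0,0,0,0,0,1],
])

```text
t: 12.75
tool_pos: [0.5338, -0.0271, 0.1492]
tcp_rot: [[0.001, 0.197, 0.98], [-0.0, 0.98, -0.197], [-1.0, 0.0, 0.001]]
ft_force: [0.5, -0.4, 1.2]
width: 1.002
```

```bash
python3 - <<'E'
from h import *
st();f=grab("wrist");import pickle;pickle.dump(f,open("f6.pkl","wb"));dial(f,0)
u,v=proj(f,[[*G(.043),.091]])[0].astype(int);save(f,"w6.png",(max(u-110,0),max(v-90,0),min(u+110,512),min(v+90,384)),3)
E
```

```text
gx -50.40 gy -27.54 z 149.16 mm yaw 78.65  F along 0.54 lat -0.27 up 1.16  w 1.002 t 12.75
ctr [ 0.6337 -0.0182] needle line 0.456 from-ctr 0.443  mark 0.599  r_mark 0.0249
```

View pics/w6.png

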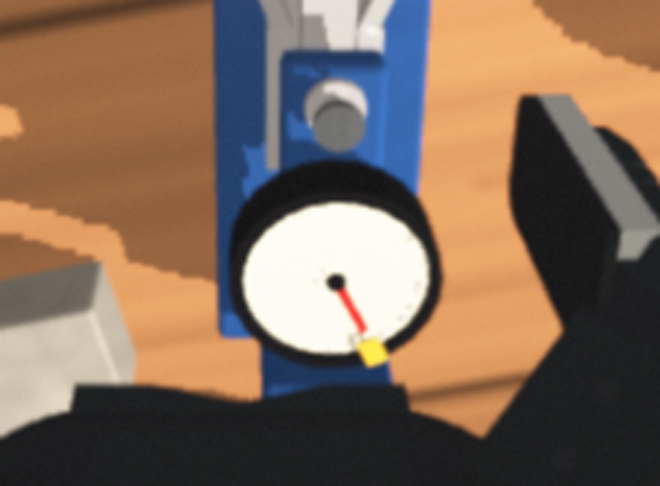

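```bash
python3 - <<'E'
from h import *
import pickle
for n in ("f5.pkl","f6.pkl"):
    f=pickle.load(open(n,"rb"));p=f["pixels"].astype(int);c=proj(f,[[.6343,-.018,.09]])[0]
    yy,xx=np.mgrid[:384,:512];rr=np.hypot(xx-c[0],yy-c[1])
    w=lambda m,wt:(np.array([xx[m]@wt[m],yy[m]@wt[m]])/wt[m].sum())
    hub=w(rr<6,np.clip(150-p.max(2),0,None).astype(float))
    red=np.clip(p[...,0]-p[...,1]-40,0,None).astype(float);rm=(rr<22)&(rr>3)&(p[...,2]<200)&(abs(p[...,1]-p[...,2])<40)
    nd=w(rm&(red>0),red)
    ym=np.clip(p[...,1]-p[...,2]-50,0,None).astype(float);r2=(rr>17)&(rr<34)&(p[...,0]>180)&(p[...,1]>140)&(yy>hub[1]+10)&(abs(xx-hub[0])<25)
    mk=w(r2,ym)
    A=lambda v:(np.arctan2(v[1],v[0])-ga)
    for zn,zm in ((.09,.09),(.088,.091),(.085,.091)):
        H=onz(f,hub,zn)[0,:2];N=onz(f,nd,zn)[0,:2];M=onz(f,mk,zm)[0,:2]
        print(n,hub.round(1),nd.round(1),mk.round(1),r2.sum(),"needle %.3f mark %.3f r %.4f"%(A(N-H),A(M-H),np.hypot(*(M-H))))
    C=cv2.minEnclosingCircle
E
```

```text
f5.pkl [253.3 309.6] [258.7 318.4] [253.8 333.8] 403 needle 0.471 mark 0.020 r 0.0269
f5.pkl [253.3 309.6] [258.7 318.4] [253.8 333.8] 403 needle 0.471 mark 0.022 r 0.0244
f5.pkl [253.3 309.6] [258.7 318.4] [253.8 333.8] 403 needle 0.471 mark 0.024 r 0.0220
f6.pkl [286.6 315.7] [292.  325.1] [299.1 338.8] 467 needle 0.477 mark 0.450 r 0.0270
f6.pkl [286.6 315.7] [292.  325.1] [299.1 338.8] 467 needle 0.477 mark 0.479 r 0.0246
f6.pkl [286.6 315.7] [292.  325.1] [299.1 338.8] 467 needle 0.477 mark 0.513 r 0.0223
```

Needle 0.47–0.48 rad and mark about 0.47 rad (hub (335,282), needle tip (364,331), mark (372,351) are collinear). The ring is set, so I'm going back to the master.

```bash
python3 - <<'E'
from h import *
x,y=G(-.061,-.0009);go(x,y,.017,78.65)
E
```

```text
pos [ 0.5348 -0.0272  0.1495] yaw 78.93 shift cm [13.25  2.65 -1.17] ax 0.28 F [-0.4   0.01 -1.37] w 1.001 t 12.8
```

arm_command([
  [0,0,0,0,2.65,-1.2,1],
  [0,0,0,3.5,0,0,1],
  [0,0,0,4,0,0,1],
  [0,0,0,3.5,0,0,1],
  [0,0,0,1.5,0,0,1],
  [0,0,0,0.6,0,0,1],
  [0,0,0,0,0,0,0],
  [0,0,0,0,0,0,0],
  [0,0,0,0,0,0,0],
  [0,0,0,0,0,0,0],
  [0,0,0,0,0,0,0],
  [0,0,0,0,0,0,0],
  [0,0,0,0,0,0,0],
])

```text
t: 13.88
tool_pos: [0.5288, 0.0011, 0.0191]
tcp_rot: [[0.002, 0.193, 0.981], [-0.0, 0.981, -0.193], [-1.0, 0.0, 0.002]]
ft_force: [-1.6, -0.2, 5.7]
width: 0.169
```

```bash
python3 -c "
from h import *
st()"
```

```text
gx -60.89 gy -0.81 z 19.06 mm yaw 78.84  F along -1.55 lat -0.54 up 5.71  w 0.169 t 13.88
```

arm_command([
  [0,0,0,0,0,-1.5,0],
  [0,0,0,0,0,-2.5,0],
  [0,0,0,0,0,-2.5,0],
  [0,0,0,0,0,-2.5,0],
  [0,0,0,-2.5,0,0,0],
  [0,0,0,-3,0,0,0],
  [0,0,0,0,3.45,-0.89,0],
  [0,0,0,0,3.45,-0.89,0],
  [0,0,0,0,3.45,-0.89,0],
  [0,0,0,0,3.45,-0.89,0],
  [0,0,0,0,3.45,-0.89,0],
  [0,0,0,0,3.45,-0.89,0],
  [0,0,0,0,3.45,-0.89,0],
  [-6,0,0,0,0,0,0],
  [-6,0,0,0,0,0,0],
  [-6,0,0,0,0,0,0],
  [-6,0,0,0,0,0,0],
  [-6,0,0,0,0,0,0],
  [0,0,0,0,0,0,0],
  [0,0,0,0,0,0,0],
])

```text
t: 15.55
tool_pos: [0.4252, 0.2676, 0.0726]
tcp_rot: [[-0.0, -0.32, 0.947], [-0.0, 0.947, 0.32], [-1.0, -0.0, -0.0]]
ft_force: [-1.0, 0.2, -1.9]
width: 0.171
```

```bash
python3 - <<'E'
from h import *
go(.426,.268,-.0049,109);t=grab("top");f=grab("wrist");save(f,"w7.png")
p=f["pixels"].astype(int)
hsv=cv2.cvtColor(f["pixels"],cv2.COLOR_RGB2HSV)
save(t,"t7.png",(120,140,300,270),4)
E
```

```text
pos [0.4252 0.2676 0.0726] yaw 108.68 shift cm [7.75 0.01 0.1 ] ax -0.32 F [-0.98  0.18 -1.87] w 0.171 t 15.55
```

View pics/w7.png

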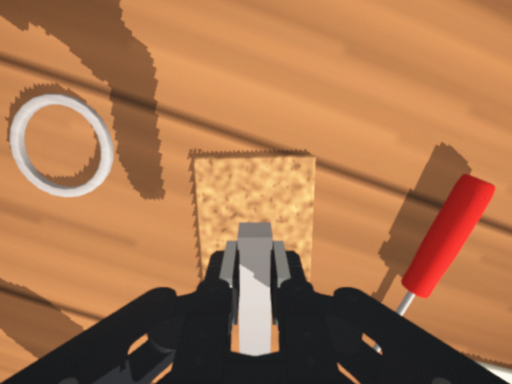

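The pad spans (190–315,150–280) in the wrist view and the held bar is over its middle. Lowering and releasing.

arm_command([
  [0,0,0,3.5,0,0,0],
  [0,0,0,3,0,0,0],
  [0,0,0,1,0,0,0],
  [0,0,0,0.3,0,0,0],
  [0,0,0,0,0,0,0],
  [0,0,0,0,0,0,1],
  [0,0,0,0,0,0,1],
  [0,0,0,0,0,0,1],
  [0,0,0,0,0,0,1],
  [0,0,0,0,0,0,1],
  [0,0,0,-2,0,0,1],
  [0,0,0,-4,0,0,1],
  [0,0,0,-4,0,0,1],
  [4.8,0,0,-4,0,0,1],
  [4.8,0,0,0,0,0,1],
  [4.8,0,0,0,0,0,1],
  [0,0,0,0,0,0,1],
])

```text
t: 17.07
tool_pos: [0.4257, 0.2678, 0.1358]
tcp_rot: [[0.002, -0.075, 0.997], [0.001, 0.997, 0.075], [-1.0, 0.001, 0.002]]
ft_force: [0.2, -0.3, 0.2]
width: 1.001
```

```bash
python3 - <<'E'
from h import *
go(.478,-.31,.17,94.4)
t=grab("top");p=t["pixels"]
hsv=cv2.cvtColor(p,cv2.COLOR_RGB2HSV);S,V=hsv[...,1],hsv[...,2]
n,l,s,ce=cv2.connectedComponentsWithStats(((S<60)&(V>90)).astype(np.uint8))
for i in range(1,n):
    w=onz(t,ce[i],.023)[0]
    if s[i,4]>30 and abs(w[0]-.45)<.1 and abs(w[1]-.27)<.1: print("master?",s[i],w)
E
```

```text
pos [0.4257 0.2678 0.1358] yaw 94.27 shift cm [ -3.47 -58.01   0.92] ax -0.13 F [ 0.21 -0.31  0.18] w 1.001 t 17.07
```

arm_command([
  [0,0,0,-0.23,-3.87,0.06,1],
  [0,0,0,-0.23,-3.87,0.06,1],
  [0,0,0,-0.23,-3.87,0.06,1],
  [0,0,0,-0.23,-3.87,0.06,1],
  [0,0,0,-0.23,-3.87,0.06,1],
  [0,0,0,-0.23,-3.87,0.06,1],
  [0,0,0,-0.23,-3.87,0.06,1],
  [0,0,0,-0.23,-3.87,0.06,1],
  [0,0,0,-0.23,-3.87,0.06,1],
  [0,0,0,-0.23,-3.87,0.06,1],
  [0,0,0,-0.23,-3.87,0.06,1],
  [0,0,0,-0.23,-3.87,0.06,1],
  [0,0,0,-0.23,-3.87,0.06,1],
  [0,0,0,-0.23,-3.87,0.06,1],
  [0,0,0,-0.23,-3.87,0.06,1],
  [0,0,0,0,0,0,1],
  [0,0,0,0,0,0,1],
])

```text
t: 18.53
tool_pos: [0.4787, -0.3118, 0.1679]
tcp_rot: [[-0.002, -0.077, 0.997], [0.002, 0.997, 0.077], [-1.0, 0.002, -0.002]]
ft_force: [0.5, 1.4, -0.8]
width: 1.0
```

```bash
python3 - <<'E'
from h import *
st();s=env.get_state();R=np.array(s["tcp_rot"]);f=grab("wrist");hsv=cv2.cvtColor(f["pixels"],cv2.COLOR_RGB2HSV).astype(int);H,S,V=[hsv[...,i] for i in range(3)]
m=((H>18)&(H<32)&(S>90)&(V>110)).astype(np.uint8);n,l,st_,ce=cv2.connectedComponentsWithStats(m);i=1+np.argmax(st_[1:,4])
ys,xs=np.where(l==i);D=depthpts(f,np.c_[xs,ys]);q=D[abs(D[:,2]-.0205)<.0035]
r=cv2.minAreaRect((q[:,:2]*1000).astype(np.float32));print(st_[i],r)
c=np.array(r[0])/1000-.0016*R[:2,1];print("centre",c,np.percentile(D[:,2],[5,50,95]))
t=grab("top");hsv=cv2.cvtColor(t["pixels"],cv2.COLOR_RGB2HSV);S,V=hsv[...,1],hsv[...,2]
n,l,s,ce=cv2.connectedComponentsWithStats(((S<60)&(V>90)).astype(np.uint8))
for i in range(1,n):
    w=onz(t,ce[i],.023)[0]
    if s[i,4]>30 and abs(w[0]-.45)<.1 and abs(w[1]-.27)<.1: print("master",s[i],w)
go(c[0]-.032,c[1],-.0125,94.4)
E
```

```text
gx -48.12 gy -317.48 z 167.88 mm yaw 94.42  F along 0.26 lat 1.45 up -0.84  w 1.000 t 18.53
[ 214  156   17   91 1423] ((508.4906005859375, -341.04559326171875), (94.33554077148438, 15.807348251342773), 3.1634299755096436)
centre [ 0.50861389 -0.34264083] [0.01701261 0.02175968 0.02306601]
master [157 207  13  31 172] [0.4545129  0.27588833 0.023     ]
pos [ 0.4791 -0.3097  0.1686] yaw 94.54 shift cm [18.1  -3.29 -0.5 ] ax 0.14 F [0.05 0.47 0.83] w 0.997 t 18.63
```

arm_command([
  [1.2,0,0,0,-3.45,-0.15,1],
  [0,0,0,4,0,0,1],
  [0,0,0,4,0,0,1],
  [0,0,0,4,0,0,1],
  [0,0,0,3.5,0,0,1],
  [0,0,0,1.6,0,0,1],
  [0,0,0,0.8,0,0,1],
  [0,0,0,0,0,0,0],
  [0,0,0,0,0,0,0],
  [0,0,0,0,0,0,0],
  [0,0,0,0,0,0,0],
  [0,0,0,0,0,0,0],
  [0,0,0,0,0,0,0],
  [0,0,0,0,0,0,0],
])

```text
t: 19.8
tool_pos: [0.4812, -0.3454, -0.0083]
tcp_rot: [[0.002, -0.057, 0.998], [-0.001, 0.998, 0.057], [-1.0, -0.001, 0.002]]
ft_force: [-1.0, 1.1, 6.6]
width: 0.165
```

```bash
python3 - <<'E'
from h import *
x,y=G(-.135,-.0009);go(x,y,.06,78.84)
E
```

```text
pos [ 0.4812 -0.3454 -0.0083] yaw 93.25 shift cm [-6.88 36.18 -0.45] ax 14.41 F [-1.03  1.12  6.56] w 0.165 t 19.8
```

arm_command([
  [0,0,0,-3.4,0,0,0],
  [0,0,0,-3.4,0,0,0],
  [0,0,0,0,3.62,-0.05,0],
  [0,0,0,0,3.62,-0.05,0],
  [0,0,0,0,3.62,-0.05,0],
  [0,0,0,0,3.62,-0.05,0],
  [0,0,0,0,3.62,-0.05,0],
  [0,0,0,0,3.62,-0.05,0],
  [0,0,0,0,3.62,-0.05,0],
  [0,0,0,0,3.62,-0.05,0],
  [0,0,0,0,3.62,-0.05,0],
  [0,0,0,0,3.62,-0.05,0],
  [4.8,0,0,0,0,0,0],
  [4.8,0,0,0,0,0,0],
  [4.8,0,0,0,0,0,0],
  [0,0,0,0,0,0,0],
  [0,0,0,0,0,0,0],
])

```text
t: 21.22
tool_pos: [0.4547, 0.0162, 0.058]
tcp_rot: [[-0.001, 0.191, 0.982], [0.0, 0.982, -0.191], [-1.0, -0.0, -0.001]]
ft_force: [-0.2, -0.1, -2.7]
width: 0.17
```

```bash
python3 - <<'E'
from h import *
st();x,y=G(-.12,-.0009);go(x,y,.0225,78.84);f=grab("wrist");save(f,"w8.png",(120,180,400,384),2.5)
E
```

```text
gx -136.45 gy -0.63 z 58.00 mm yaw 78.99  F along -0.19 lat -0.16 up -2.67  w 0.170 t 21.22
pos [0.4547 0.0162 0.058 ] yaw 78.99 shift cm [ 3.55 -0.04  1.65] ax 0.15 F [-0.22 -0.11 -2.67] w 0.17 t 21.22
```

View pics/w8.png

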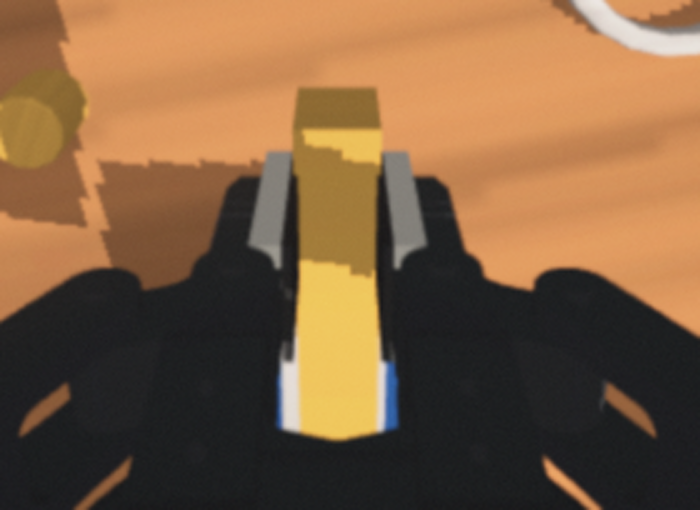

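The part is gripped straight and centred over the anvil strip (edges at x 290 and 385). Lowering and inserting it to just short of the backstop.

arm_command([
  [0.1,0,0,1.5,-0.03,1.0,0],
  [0,0,0,1.4,0,0.65,0],
  [0,0,0,0.6,0,0,0],
  [0,0,0,0,0,0,0],
  [0,0,0,0,0,0.8,0],
  [0,0,0,0,0,0.8,0],
  [0,0,0,0,0,0.8,0],
  [0,0,0,0,0,0.45,0],
  [0,0,0,0,0,0.45,0],
  [0,0,0,0,0,0.45,0],
  [0,0,0,0,0,0.45,0],
  [0,0,0,0,0,0.3,0],
  [0,0,0,0,0,0,0],
  [0,0,0,0,0,0,0],
])

```text
t: 22.43
tool_pos: [0.515, 0.0039, 0.0228]
tcp_rot: [[-0.001, 0.195, 0.981], [0.0, 0.981, -0.195], [-1.0, -0.0, -0.001]]
ft_force: [-0.6, 0.0, -4.6]
width: 0.167
```

```bash
python3 -c "
from h import *
st()"
```

```text
gx -74.87 gy -0.82 z 22.85 mm yaw 78.74  F along -0.56 lat -0.08 up -4.59  w 0.167 t 22.43
```

arm_command([
  [0,0,0,0,0,0.2,0],
  [0,0,0,0,0,0.2,0],
  [0,0,0,0,0,0.2,0],
  [0,0,0,0,0,0.15,0],
  [0,0,0,0,0,0,0],
  [0,0,0,0,0,0,0],
])

```text
t: 22.93
tool_pos: [0.5231, 0.0024, 0.0235]
tcp_rot: [[0.001, 0.195, 0.981], [-0.0, 0.981, -0.195], [-1.0, 0.0, 0.001]]
ft_force: [-0.9, 0.3, -5.1]
width: 0.167
```

```bash
python3 -c "
from h import *
st()"
```

```text
gx -66.66 gy -0.67 z 23.46 mm yaw 78.74  F along -0.98 lat 0.07 up -5.06  w 0.167 t 22.93
```

arm_command([
  [0,0,0,0.12,0,0.15,0],
  [0,0,0,0,0,0.15,0],
  [0,0,0,0,0,0,0],
  [0,0,0,0,0,0,0],
])

```text
t: 23.27
tool_pos: [0.5263, 0.0018, 0.0224]
tcp_rot: [[0.002, 0.195, 0.981], [-0.0, 0.981, -0.195], [-1.0, 0.0, 0.002]]
ft_force: [1.5, 0.5, -4.9]
width: 0.166
```

```bash
python3 -c "
from h import *
st()"
```

```text
gx -63.38 gy -0.66 z 22.45 mm yaw 78.74  F along 1.34 lat 0.75 up -4.92  w 0.166 t 23.27
```

arm_command([
  [0,0,0,0,0,0.15,0],
  [0,0,0,0,0,0.1,0],
  [0,0,0,0,0,0,0],
  [0,0,0,0,0,0,0],
])

```text
t: 23.6
tool_pos: [0.5284, 0.0014, 0.0223]
tcp_rot: [[0.001, 0.195, 0.981], [-0.0, 0.981, -0.195], [-1.0, 0.0, 0.001]]
ft_force: [-0.2, -0.1, -4.5]
width: 0.164
```

```bash
python3 -c "
from h import *
st()"
```

```text
gx -61.27 gy -0.66 z 22.28 mm yaw 78.75  F along -0.21 lat -0.19 up -4.47  w 0.164 t 23.60
```

arm_command([
  [0,0,0,0,0,0.15,0],
  [0,0,0,0,0,0.1,0],
  [0,0,0,0,0,0,0],
  [0,0,0,0,0,0,0],
])

```text
t: 23.93
tool_pos: [0.5307, 0.0009, 0.0222]
tcp_rot: [[0.001, 0.195, 0.981], [0.0, 0.981, -0.195], [-1.0, 0.0, 0.001]]
ft_force: [0.2, -0.6, -3.3]
width: 0.166
```

```bash
python3 -c "
from h import *
st()"
```

```text
gx -58.90 gy -0.67 z 22.18 mm yaw 78.74  F along 0.30 lat -0.53 up -3.35  w 0.166 t 23.93
```

arm_command([
  [0,0,0,0,0,0.15,0],
  [0,0,0,0,0,0.1,0],
  [0,0,0,0,0,0,0],
  [0,0,0,0,0,0,0],
])

```text
t: 24.27
tool_pos: [0.5316, 0.0008, 0.0218]
tcp_rot: [[-0.004, 0.195, 0.981], [0.001, 0.981, -0.195], [-1.0, -0.0, -0.004]]
ft_force: [-9.0, 2.0, 0.7]
width: 0.166
```

```bash
python3 -c "
from h import *
st()"
```

```text
gx -58.01 gy -0.62 z 21.79 mm yaw 78.75  F along -9.24 lat 0.20 up 0.72  w 0.166 t 24.27
```

Home at 9.2 N. Holding, releasing, rising and checking.

arm_command([
  [0,0,0,0,0,0,0],
  [0,0,0,0,0,0,0],
  [0,0,0,0,0,0,1],
  [0,0,0,0,0,0,1],
  [0,0,0,0,0,0,1],
  [0,0,0,0,0,0,1],
  [0,0,0,0,0,0,1],
  [0,0,0,-1.5,0,0,1],
  [0,0,0,-4,0,0,1],
  [0,0,0,-4,0,0,1],
  [0,0,0,-3.3,0,-1,1],
  [0,0,0,0,0,0,1],
  [0,0,0,0,0,0,1],
])

```text
t: 25.35
tool_pos: [0.5244, 0.0023, 0.1528]
tcp_rot: [[0.006, 0.195, 0.981], [-0.0, 0.981, -0.195], [-1.0, 0.001, 0.006]]
ft_force: [0.5, -0.1, -1.0]
width: 1.001
```

```bash
python3 - <<'E'
from h import *
st();f=grab("wrist");import pickle;pickle.dump(f,open("f9.pkl","wb"));dial(f,0)
u,v=proj(f,[[*G(-.01),.06]])[0].astype(int);save(f,"w9.png",(u-110,v-60,u+110,min(v+120,384)),3)
# bar depth along axis + tail
for x in np.arange(-.09,-.02,.005):
    q=proj(f,[[*(G(x,-.0008)+.0016*gv),.051]])[0].round().astype(int);print(round(x*1e3),depthpts(f,q)[0,2].round(4),f["pixels"][q[1],q[0]].tolist())
t=grab("top");save(t,"t9.png")
E
```

```text
gx -65.41 gy -0.51 z 152.84 mm yaw 78.75  F along 0.46 lat 0.03 up -0.99  w 1.001 t 25.35
ctr [ 0.6337 -0.0184] needle line 1.068 from-ctr 1.007  mark 0.338  r_mark 0.0213
-90 0.0328 [232, 226, 219]
-85 0.0321 [227, 219, 211]
-80 0.0419 [143, 110, 57]
-75 0.0523 [239, 195, 97]
-70 0.0527 [238, 196, 95]
-65 0.0516 [239, 199, 99]
-60 0.052 [239, 199, 98]
-55 0.0504 [241, 202, 101]
-50 0.0515 [240, 201, 99]
-45 0.0513 [241, 201, 99]
-40 0.0519 [242, 205, 100]
-35 0.051 [243, 205, 102]
-30 0.0517 [243, 205, 101]
-25 0.0523 [243, 208, 103]
```

View pics/w9.png

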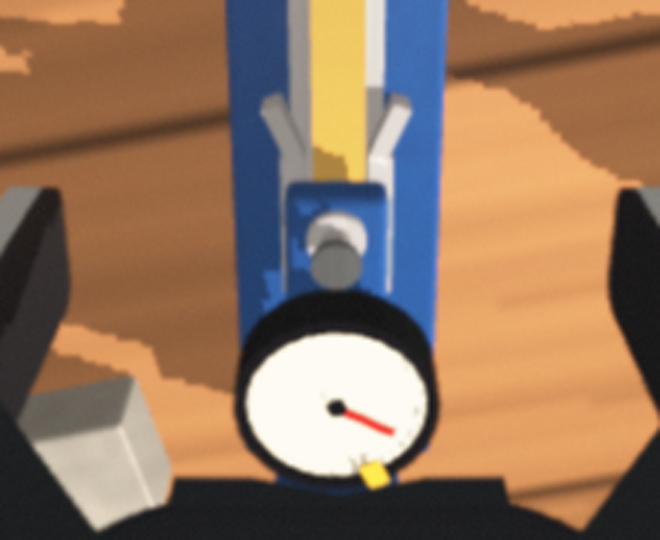

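```bash
python3 -c "
from h import *
print(job.close_job())"
```

```text
the job is handed in; nothing more can be done
None
```

The job is handed in at about 25 s of the 72 s allowed. The hand-in reports no verdict, so what follows are my own last checks.

**Master pressed home:** it sat on the backstop at 8.5 N and was released.

**Ring:** I turned it once, by about 0.45 rad. With the master in, needle and mark measured 0.48 and about 0.47 rad.

**Master on the pad:** its middle measured about 2 mm from the pad's in the top view.

**Brass bar:** it was pressed home at 9.2 N and released. Its top is level at about 51.5 mm (51 expected), its tail position puts the nose within about 1 mm of where the master's was, and the gripper is clear above.

**Final dial reading:** the needle is at about 1.07 rad and the mark about 0.50 rad from the picture, so the needle is 0.57 to 0.60 rad past it (0.45 to 0.75 wanted).

**Failed or disagreed:**
- **Missed grasp:** the first grasp of the master shut on air. The fingertips stand about 15 to 22 mm behind the reported TCP, not 14 mm ahead as the text says. I corrected for this and saw no harm from it.
- **Wrist camera:** it is about 1.6 mm off sideways, which I allowed for.
- **Mark angle:** my automatic fit gave the mark at 0.34 rad in the last picture. Its centre is biased and the mark's measured radius was too small, so I used the angle read from the hub. Taken at face value, the fit would put the needle about 0.73 rad past the mark, still in range but barely.
- **Bystanders:** I did not measure their positions again, but no move passed close to any of them.

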